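# Index the fixture and hold a blank over the empty nest

## Task

Turn the round index plate by its upright post a quarter turn counter-clockwise, so that the empty nest clicks into place at the brass pointer. Then pick up the loose wooden blank, lift it over the plywood guard board, and hold it level and squared up about a centimetre above the stops of the empty nest for a fit check, finishing while still holding it there. The blank must never touch the fixture, nor the robot the guard; leave the sanding block and the screw tin where they are.

Things in the scene. Friction and masses are not known exactly. Their poses are not given: they have to be found in the camera images.
- index_base: Grey square base plate of the fixture, 280 x 280 x 12 mm, fixed (place and yaw vary). Origin: centre of its underside on the table, on the vertical axis of the index plate. Its -x side, towards the robot, carries the brass pointer (42 mm high); its +y side the guard; on its +x side stands a detent housing 36 mm high.
- guard: Plywood guard board, fixed upright along the +y side of the base: 280 mm long (along x), 12 mm thick, top edge 100 mm above the table. Origin: centre of its lower edge, on the table, 147 mm from the plate's axis. Same axes as the base.
- index_plate (a joint): Angle of the round aluminium plate (216 mm diameter, top face 44 mm above the table), rad, growing counter-clockwise seen from above. Two index positions with stops: 0 (start) and 1.571 (empty nest at the pointer). An over-centre spring holds it in either: it drives the plate back to 0 until half way, then on to 1.571; turning it takes up to about 6 N at the post.
- pointer (a point): Tip of the brass pointer on the base, 42 mm above the table, 110 mm from the plate's axis on the base's -x side; it marks the load station.
- post_top (a point): Centre of the top of the steel drive post that turns the plate: vertical, round, 18 mm diameter, 75 mm above the plate (top 119 mm above the table), 95 mm from the axis. It goes from 45 degrees right of the base's +x to 45 degrees left of it. Seated blanks beside it reach 64 mm above the table. Orientation: the plate's.
- empty_nest (a point): Centre of the empty one of the plate's four nests, at the tops of its steel stops (56 mm above the table; stops 12 mm high, 42 mm apart across, 110 mm apart lengthwise). 72 mm from the plate's axis; x along the nest's long side, turning with the plate. Starts on the base's +y side, ends at the pointer. The other three nests hold blanks fixed there.
- blank: The loose dark wood blank lying on the table on the left of the fixture (robot's left, +y), 100 x 32 x 20 mm, about 60 g. Origin: centre of its underside; x along its 100 mm length, z up. To be gripped across its 32 mm width. It may change places with the sanding block or the screw tin.
- sanding_block: Loose cork sanding block, 65 x 100 x 30 mm, a bystander on the left of the fixture. Origin: centre of its underside.
- screw_tin: Loose round open tin of screws, 84 mm in diameter, 29 mm high, a bystander on the left of the fixture. Origin: centre of its underside.

How it is judged:
By the outcome, as a careful person would: the job done as asked, in the order asked, and still so for the second after the job is handed in, while the arm keeps its last pose, push and grip.
It also fails if it takes over 64 s, if anything falls off the work surface, if the arm or the gripper's body presses on something with over 40 N, if the wrist force passes 120 N, or if a joint passes its speed limit or range.

## Robot

A 7-joint arm with a two-finger parallel gripper is mounted at the origin on a cart in front of the work surface, level with it; the furniture and walls round the work are solid. World frame = base frame: x ahead of the robot, y to its left, z up, the work surface at z = 0. Lengths are in mm, angles in rad, forces in N, time in s.
With the tool pointing down it reaches from about 350 to 900 mm from the base axis. Payload 7.2 kg.
Tool frame: the origin (TCP) lies at the very end of the fingers, on their centre line; the grasp point (between the pads) lies 19 mm behind it (grip_point_offset is the distance from the TCP to the grasp point, in mm); z points along the fingers, y is the line along which they close (so a half turn about z gives the same grasp; the last joint's range is limited). The gripper opens to 85 mm and grips with 20 to 120 N. Pads are 22 mm wide; open, the fingers measure 114 mm over their backs; the gripper's body (76 mm by 85 mm) begins 54 mm behind the grasp point. The pads swing forward as they close: fully open they stand 13 mm farther back than shut.
Start: joints at [1.172, 0.411, -0.013, 1.596, 0.006, 1.134, -0.082], TCP at [202.988, -591.121, 231.297] pointing down, gripper open.
Joint ranges: [-2.95, 2.95], [-0.29, 1.99], [-1.47, 1.44], [0.14, 2.54], [-1.03, 4.17], [0.13, 1.85], [-2.86, 2.86]. Speed limits (rad/s): [2.39, 2.39, 3.01, 3.01, 3.14, 3.14, 3.14].

## Interface

Orientations are given as a unit quaternion [x, y, z, w].
In Python, from station import * gives the robot as it stands.
- The arm moves only by the shell command python3 -m creep 'ROWS' [OPENING]. ROWS is a JSON object of lists of equal length, an entry for each row: "slide": the shift along the tool's x, y, z in mm, a list of three; "rotation": the turn, a rotation vector about the tool's x, y, z in degrees, a list of three. A call has 1 to 20 rows; each row shifts and turns the commanded pose from where the row before left it, along the tool's axes as they then stand; what a row does not reach is not made up. A row lasts 1/10 s, in which the tool goes at most 50 mm and 8.59 degrees, less where a joint would pass 70% of its speed; a pose out of reach is approached as far as the arm can. A call is refused whole if a number of a shift passes 50 or a number of a turn 8.59, either way. A call with a gripper value outside its range is refused whole. OPENING is the closure, from 0 (fully open) to 1 (shut), set as the call begins (- or left out, the last holds). The fingers move at their own pace and stop on an object; the grip force is fixed at half the most. Time passes only in rows, so rows that do not move let the fingers close. It gives the time, the measured TCP pose, the force, the opening and the grip force at its end, in the units of the state.
- sense(): the state, without advancing time (a new reading comes with each control period).
- capture(name): name is "scene" or "top"; returns (picture, depth): 400x640x3 uint8, blue, green, red; 400x640 float32, mm along the optical axis (not along the pixel's ray), 0 where there is no reading.
- camera_info(name): a dict with "K" (3x3 intrinsics, pixels), "distortion" ([k1, k2, p1, p2, k3] as OpenCV has them; the pictures are not rectified), "R" (3x3) and "t" (3): a world point X has camera coordinates R X + t. Camera axes: x right, y down, z forward; pixel columns grow to the right and rows downward; lengths in mm; the calibration is good to about 2 mm. A picture is of the moment at which its call begins. camera_info takes no time and is no camera call.
- sign_off(): hands the job in; it is judged then, once.
The state is a dict: "t": time; "joint_positions": joint angles; "dq": joint speeds; "joint_efforts": joint torques, N m; "ee_pos": TCP position; "orientation": TCP orientation; "force": force on the tool from outside, world axes, zero at the start; "moment": the same for the moment, N m; "gripper_width": finger opening in mm; "grip_force": force on a finger pad.
Only numpy, scipy, OpenCV 4.12 (cv2) and the standard library are available. Lean on these libraries where they do the work, as an engineer would, in place of code of your own. Each camera call takes 0.05 s, during which the arm holds its last target. There are 200 camera calls.

## Working session

There is one attempt and no reset: what is moved stays moved. The work goes in short steps, Python scripts to look and compute and a shell command to move; the robot and the scene stay as the last step left them, time stands still between calls to the robot, and variables do not carry over. Pictures are saved under pics/ and viewed, at most 10 in all, crops included, and the job is handed in when it is done.

```bash
mkdir -p pics; ls; python3 - <<'E'
from station import *
import cv2
s=sense();print(s)
for n in("scene","top"):
    p,d=capture(n);cv2.imwrite(f"pics/{n}0.png",p);c=camera_info(n);print(n,c)
E
```

```text
pics
{'t': 0.0, 'joint_positions': array([ 1.17179392,  0.41193401, -0.01276686,  1.59705962,  0.00557623,
        1.13431879, -0.08218811]), 'dq': array([-0.00095219,  0.00084954, -0.0007752 ,  0.00026387,  0.00064566,
        0.00101407, -0.00034103]), 'joint_efforts': array([-1.87731166e-04, -6.00626421e+01,  6.81908447e-01, -2.99404532e+01,
        1.37595279e-02,  1.06921085e-02,  1.75783373e-05]), 'ee_pos': array([ 202.83110868, -590.62767231,  230.42515677]), 'orientation': array([ 9.86345703e-01,  1.64685894e-01, -1.76266476e-04, -8.23796761e-04]), 'force': array([ 0.34527149,  0.1172341 , -0.17656455]), 'moment': array([-0.03175779, -0.02402445, -0.00590469]), 'grip_force': 0.0, 'gripper_width': 85.37908016282113}
scene {'K': array([[367.56713196,   0.        , 320.706505  ],
       [  0.        , 367.56713196, 200.86235487],
       [  0.        ,   0.        ,   1.        ]]), 'distortion': array([0.01377746, 0.        , 0.        , 0.        , 0.        ]), 'R': array([[-0.81049547, -0.58519398,  0.02539885],
       [-0.31490243,  0.39875855, -0.86129442],
       [ 0.4938963 , -0.70607338, -0.507471  ]]), 't': array([477.06888795, 225.8258113 , 764.55682839])}
top {'K': array([[483.18245989,   0.        , 323.6231932 ],
       [  0.        , 483.18245989, 197.65091383],
       [  0.        ,   0.        ,   1.        ]]), 'distortion': array([0.015004, 0.      , 0.      , 0.      , 0.      ]), 'R': array([[ 0.01865851, -0.99956557, -0.02281506],
       [-0.99084088, -0.01543368, -0.13414977],
       [ 0.13373937,  0.02510913, -0.9906984 ]]), 't': array([  81.12115392,  544.36578763, 1377.23194693])}
```

View pics/top0.png

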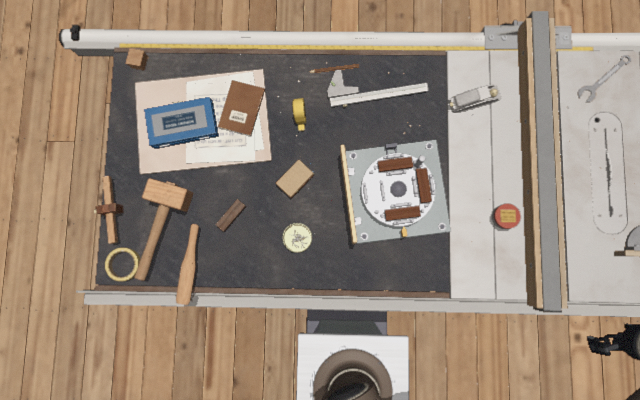

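View pics/scene0.png

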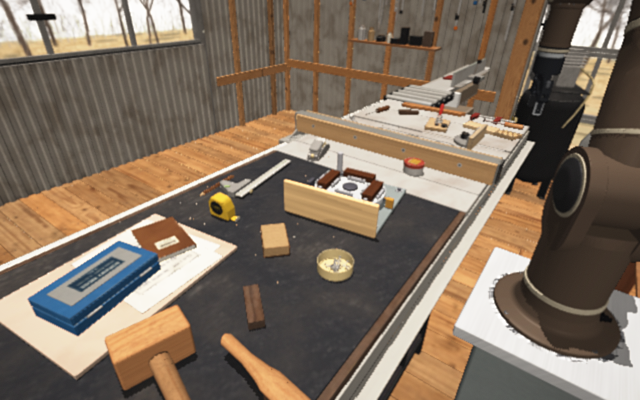

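The top view shows the base at about (397,190), guard at about (348,195), pointer at (404,232), post near (421,162), blank at (231,215), cork at (295,178) and tin at (297,238). I'll enlarge the top view to read the corners.

```bash
python3 - <<'E'
import cv2
p=cv2.imread("pics/top0.png")
a=cv2.resize(p[130:250,335:455],(600,600),interpolation=cv2.INTER_CUBIC)
b=cv2.resize(p[190:240,205:255],(200,200)[::1],interpolation=cv2.INTER_CUBIC)
b=cv2.copyMakeBorder(b,0,400,0,0,cv2.BORDER_CONSTANT)
cv2.imwrite("pics/c0.png",cv2.hconcat([a,b]))
E
cat > h.py <<'E'
from station import *
import numpy as np, cv2
from scipy.spatial.transform import Rotation as Ro
def world(n,uv,z):
    c=camera_info(n);q=cv2.undistortPoints(np.array(uv,float).reshape(-1,1,2),c["K"],c["distortion"]).reshape(-1,2)
    C=-c["R"].T@c["t"];r=np.c_[q,np.ones(len(q))]@c["R"]
    return C+r*((z-C[2])/r[:,2])[:,None]
def pix(n,X):
    c=camera_info(n);X=np.array(X,float).reshape(-1,3)
    return cv2.projectPoints(X,cv2.Rodrigues(c["R"])[0],c["t"],c["K"],c["distortion"])[0].reshape(-1,2)
def totool(target):
    s=sense();R=Ro.from_quat(s["orientation"]);d=R.inv().apply(np.array(target)-s["ee_pos"]);return d
E
```

```text
(no output)
```

View pics/c0.png

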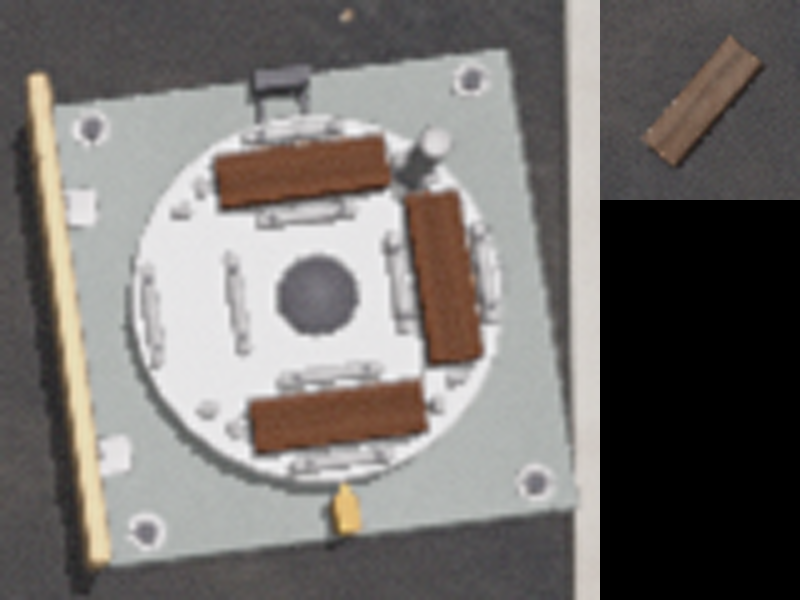

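```bash
python3 - <<'E'
from h import *
def c(l): l=np.array(l,float); return (l+.5)/5-.5+[335,130]
bc=world("top",c([(505,50),(575,508)]),12);hub=world("top",c([(317,295)]),44)[0];post=world("top",c([(435,140)]),119)[0]
ptr=world("top",c([(344,487)]),42)[0];g=world("top",c([(38,76),(100,562)]),100)
print(bc,hub,post,ptr,g,sep="\n")
an=lambda v:np.degrees(np.arctan2(v[1],v[0]))
print("yaws base edge",an(bc[0]-bc[1]),"guard",an(g[0]-g[1]),"ptr",an(hub-ptr),"post+45",an(post-hub)+45,np.hypot(*(post-hub)[:2]),np.linalg.norm(g[0]-g[1]),np.hypot(*(ptr-hub)[:2]))
y=an(g[0]-g[1]);print("axis from guard",g.mean(0)[:2]-147*np.array([-np.sin(np.radians(y)),np.cos(np.radians(y))]))
b=(np.array([(130,37),(162,65),(75,165),(42,138)])+.5)/4-.5+[205,190]
B=world("top",b,20);print(B,B.mean(0),an(B[0]-B[3]),an(B[1]-B[2]),np.linalg.norm(B[0]-B[3]),np.linalg.norm(B[0]-B[1]))
# scene/depth check of gripper: tool yaw
R=Ro.from_quat(sense()["orientation"]).as_matrix();print(R)
# obstacle height: depth cloud of top between start and fixture
E
```

```text
[[ 727.99502195 -242.89707286   12.        ]
 [ 452.82076145 -280.3533034    12.        ]]
[ 571.98902434 -125.76493337   44.        ]
[ 648.2543278  -181.39916462  119.        ]
[ 460.51668158 -141.30286125   42.        ]
[[686.56441128  38.96843137 100.        ]
 [412.35326619   1.06990933 100.        ]]
yaws base edge 7.7513609424908205 guard 7.868956775538353 ptr 7.935227126312892 post+45 8.889890168198455 94.40108155004091 276.8177199234754 112.55003511479639
axis from guard [ 569.58429437 -125.59664622]
[[537.59186049 348.16076583  20.        ]
 [517.01683833 323.43890978  20.        ]
 [441.79676048 384.75685163  20.        ]
 [461.32120928 410.16752507  20.        ]] [489.43166715 366.63101308  20.        ] -39.11053179647902 -39.18624831380101 98.29572945115316 32.16367055658913
[[ 9.45770362e-01  3.24835448e-01 -5.94492806e-04]
 [ 3.24835969e-01 -9.45769401e-01  1.35424185e-03]
 [-1.22347345e-04 -1.47391445e-03 -9.99998906e-01]]
```

```bash
python3 - <<'E'
from h import *
p,d=capture("top");c=camera_info("top")
v,u=np.mgrid[0:400,0:640];q=cv2.undistortPoints(np.c_[u.ravel(),v.ravel()].astype(float).reshape(-1,1,2),c["K"],c["distortion"]).reshape(-1,2)
D=d.ravel();X=(np.c_[q,np.ones(len(q))]*D[:,None]-c["t"])@c["R"];X=X[D>0]
for y0 in range(-600,500,50):
    m=(X[:,1]>y0)&(X[:,1]<y0+50)&(X[:,0]>250)&(X[:,0]<900)
    if m.any(): print(y0,X[m,2].max().round())
E
python3 -m creep '{"slide":[[34,-15,0],[34,-15,0],[34,-15,0],[34,-15,0]],"rotation":[[0,0,0],[0,0,0],[0,0,0],[0,0,0]]}' 0.4
```

```text
-600 89.0
-550 89.0
-500 85.0
-450 49.0
-400 61.0
-350 60.0
-300 48.0
-250 69.0
-200 125.0
-150 73.0
-100 71.0
-50 101.0
0 109.0
50 27.0
100 33.0
150 67.0
200 33.0
250 31.0
300 31.0
350 31.0
400 65.0
450 77.0
t: 0.55
ee_pos: [312.9, -489.0, 231.1]
orientation: [0.986, 0.164, -0.0, -0.0]
force: [1.4, -0.2, 0.6]
gripper_width: 51.3
grip_force: 0.0
```

```bash
python3 -m creep '{"slide":[[34,-15,0],[34,-15,0],[34,-15,0],[34,-15,0],[34,-15,0],[34,-15,0],[34,-15,0],[34,-15,0],[34,-15,0],[34,-15,0],[34,-15,0],[34,-15,0],[0,0,0],[0,0,0]],"rotation":[[0,0,0],[0,0,0],[0,0,0],[0,0,0],[0,0,0],[0,0,0],[0,0,0],[0,0,0],[0,0,0],[0,0,0],[0,0,0],[0,0,0],[0,0,0],[0,0,0]]}'
python3 -m creep '{"slide":[[0,0,0],[0,0,0],[0,0,0],[0,0,0],[0,0,0],[0,0,0],[0,0,0],[0,0,0],[0,0,0]],"rotation":[[0,0,8],[0,0,8],[0,0,8],[0,0,8],[0,0,8],[0,0,8],[0,0,8],[0,0,0],[0,0,0]]}'
python3 - <<'E'
from h import *
print(totool([647,-183,75]),Ro.from_quat(sense()["orientation"]).as_matrix())
E
```

```text
t: 1.95
ee_pos: [639.7, -186.4, 230.5]
orientation: [0.986, 0.166, -0.001, -0.0]
force: [0.3, -1.0, -1.2]
gripper_width: 51.0
grip_force: 0.0
t: 2.85
ee_pos: [638.9, -188.6, 231.4]
orientation: [0.949, -0.317, -0.0, 0.0]
force: [0.6, -0.1, 0.2]
gripper_width: 51.4
grip_force: 0.0
[  3.10905918  -9.4896502  156.37763719] [[ 7.99644143e-01 -6.00474121e-01 -2.72537307e-04]
 [-6.00474164e-01 -7.99643921e-01 -6.15655048e-04]
 [ 1.51752123e-04  6.55956565e-04 -9.99999773e-01]]
```

```bash
python3 -m creep '{"slide":[[3,-9,0],[0,0,25],[0,0,25],[0,0,25],[0,0,15],[0,0,0],[0,0,0]],"rotation":[[0,0,0],[0,0,0],[0,0,0],[0,0,0],[0,0,0],[0,0,0],[0,0,0]]}'
python3 - <<'E'
from h import *
p,d=capture("scene");a=cv2.resize(p[120:250,270:420],(690,598),interpolation=cv2.INTER_CUBIC);cv2.imwrite("pics/s1.png",a)
print(pix("scene",[[647,-183,119],[647,-183,64],sense()["ee_pos"]]))
E
```

```text
t: 3.55
ee_pos: [647.9, -182.1, 141.8]
orientation: [0.948, -0.317, 0.0, -0.0]
force: [0.6, -0.0, 0.3]
gripper_width: 51.2
grip_force: 0.0
[[340.73077395 151.94822984]
 [339.81990761 167.85858886]
 [340.66888977 144.88155453]]
```

View pics/s1.png

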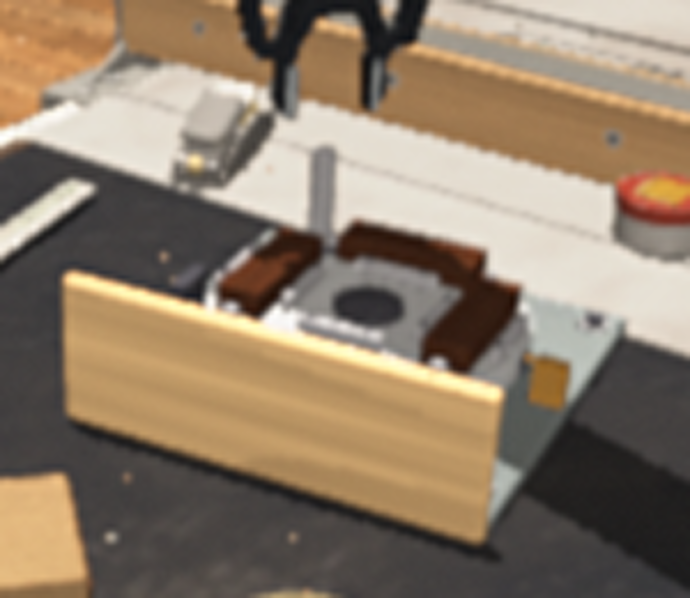

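Post top at (322,150) in the crop lies midway between the fingertips (287,113) and (375,105), which matches the projection. Descending around it and caging it.

```bash
python3 -m creep '{"slide":[[-0.4,1.2,15],[0,0,20],[0,0,20],[0,0,12],[0,0,0],[0,0,0]],"rotation":[[0,0,0],[0,0,0],[0,0,0],[0,0,0],[0,0,0],[0,0,0]]}'
python3 -m creep '{"slide":[[0,0,0],[0,0,0],[0,0,0],[0,0,0]],"rotation":[[0,0,0],[0,0,0],[0,0,0],[0,0,0]]}' 0.66
python3 -m creep '{"slide":[[-0.13,-4.97,0],[-0.13,-4.97,0],[-0.13,-4.97,0],[-0.13,-4.97,0],[-0.13,-4.97,0],[-0.13,-4.97,0],[-0.13,-4.97,0],[-0.13,-4.97,0],[-0.13,-4.97,0],[-0.13,-4.97,0]],"rotation":[[0,0,-3],[0,0,-3],[0,0,-3],[0,0,-3],[0,0,-3],[0,0,-3],[0,0,-3],[0,0,-3],[0,0,-3],[0,0,-3]]}'
python3 - <<'E'
from h import *
s=sense();v=s["ee_pos"][:2]-[571,-126];print(s["ee_pos"],np.hypot(*v),np.degrees(np.arctan2(v[1],v[0]))-7.9)
x=Ro.from_quat(s["orientation"]).as_matrix()[:,0];print(np.degrees(np.arctan2(x[1],x[0]))-7.9)
E
```

```text
t: 4.2
ee_pos: [646.6, -182.9, 74.7]
orientation: [0.948, -0.318, 0.0, 0.0]
force: [-0.6, -0.1, -0.1]
gripper_width: 51.0
grip_force: 0.0
t: 4.6
ee_pos: [646.6, -182.8, 74.8]
orientation: [0.948, -0.318, 0.0, -0.0]
force: [0.3, -0.4, -0.2]
gripper_width: 28.9
grip_force: 0.0
t: 5.6
ee_pos: [664.8, -139.5, 74.5]
orientation: [0.998, -0.061, 0.0, 0.001]
force: [0.4, -3.5, -0.2]
gripper_width: 29.2
grip_force: 2.1
[ 664.83242312 -139.4808302    74.51619646] 94.79586705738438 -16.075694676516108
-14.916538206167308
```

Pushing as expected; on through the rest of the arc.

```bash
python3 -m creep '{"slide":[[-0.13,-4.97,0],[-0.13,-4.97,0],[-0.13,-4.97,0],[-0.13,-4.97,0],[-0.13,-4.97,0],[-0.13,-4.97,0],[-0.13,-4.97,0],[-0.13,-4.97,0],[-0.13,-4.97,0],[-0.13,-4.97,0]],"rotation":[[0,0,-3],[0,0,-3],[0,0,-3],[0,0,-3],[0,0,-3],[0,0,-3],[0,0,-3],[0,0,-3],[0,0,-3],[0,0,-3]]}'
python3 -m creep '{"slide":[[-0.13,-4.97,0],[-0.13,-4.97,0],[-0.13,-4.97,0],[-0.13,-4.97,0],[-0.13,-4.97,0],[-0.13,-4.97,0],[-0.13,-4.97,0],[-0.13,-4.97,0],[-0.13,-4.97,0],[-0.13,-4.97,0],[0,0,0],[0,0,0],[0,0,0]],"rotation":[[0,0,-3],[0,0,-3],[0,0,-3],[0,0,-3],[0,0,-3],[0,0,-3],[0,0,-3],[0,0,-3],[0,0,-3],[0,0,-3],[0,0,0],[0,0,0],[0,0,0]]}'
python3 - <<'E'
from h import *
s=sense();v=s["ee_pos"][:2]-[571,-126];print(s["ee_pos"],np.hypot(*v),np.degrees(np.arctan2(v[1],v[0]))-7.9,s["force"],s["moment"])
E
```

```text
t: 6.6
ee_pos: [658.1, -88.6, 74.5]
orientation: [0.98, 0.2, 0.0, 0.0]
force: [-0.5, 0.6, 0.5]
gripper_width: 29.0
grip_force: 0.0
t: 7.9
ee_pos: [628.0, -50.2, 74.4]
orientation: [0.895, 0.445, 0.0, 0.0]
force: [-0.6, 0.3, -0.4]
gripper_width: 28.9
grip_force: 0.0
[628.00902113 -50.16014973  74.36634322] 94.87734913273005 45.16771610914547 [-0.59305019  0.3105764  -0.40720326] [-0.006867   -0.03298429  0.00207557]
```

```bash
python3 -m creep '{"slide":[[0,0,-15],[0,0,-25],[0,0,-25],[0,0,-25],[0,0,-20],[21,-30,0],[21,-30,0],[21,-30,0],[21,-30,0],[21,-30,0],[21,-30,0],[21,-30,0],[21,-30,0],[21,-30,0],[21,-30,0],[21,-30,0],[18,-32,0]],"rotation":[[0,0,0],[0,0,0],[0,0,0],[0,0,0],[0,0,0],[0,0,0],[0,0,0],[0,0,0],[0,0,0],[0,0,0],[0,0,0],[0,0,0],[0,0,0],[0,0,0],[0,0,0],[0,0,0],[0,0,0]]}'
python3 -m creep '{"slide":[[0,0,0],[0,0,0],[0,0,0],[0,0,0],[0,0,0],[0,0,0],[0,0,0],[0,0,0],[0,0,0],[0,0,0],[0,0,0],[0,0,0],[0,0,0]],"rotation":[[0,0,-8],[0,0,-8],[0,0,-8],[0,0,-8],[0,0,-8],[0,0,-8],[0,0,-8],[0,0,-8],[0,0,-8],[0,0,-8],[0,0,-8],[0,0,0],[0,0,0]]}' 0.2
python3 - <<'E'
from h import *
s=sense();R=Ro.from_quat(s["orientation"]).as_matrix();print(totool([489.4,366.6,60]),R,np.degrees(np.arctan2(R[1,1],R[0,1])))
p,d=capture("top");cv2.imwrite("pics/t2.png",cv2.resize(p[130:250,335:455],(600,600),interpolation=cv2.INTER_CUBIC))
p,d=capture("scene");cv2.imwrite("pics/s2.png",p)
B=np.array([[489.4,366.6,0]]);print(pix("scene",B+[0,0,20]))
E
```

```text
t: 9.6
ee_pos: [488.8, 368.5, 185.6]
orientation: [0.895, 0.445, 0.001, -0.0]
force: [0.6, 0.2, -0.3]
gripper_width: 29.2
grip_force: 0.0
t: 10.9
ee_pos: [489.1, 367.0, 184.9]
orientation: [0.336, 0.942, 0.0, 0.0]
force: [-0.2, 0.5, -0.1]
gripper_width: 68.4
grip_force: 0.0
[ -0.44751119  -0.15562893 124.89769552] [[-7.73651236e-01  6.33611555e-01  4.03560230e-04]
 [ 6.33611663e-01  7.73651217e-01  2.36183749e-04]
 [-1.62566111e-04  4.38424317e-04 -9.99999891e-01]] 50.68291347039859
[[253.99637435 301.05435059]]
```

View pics/t2.png

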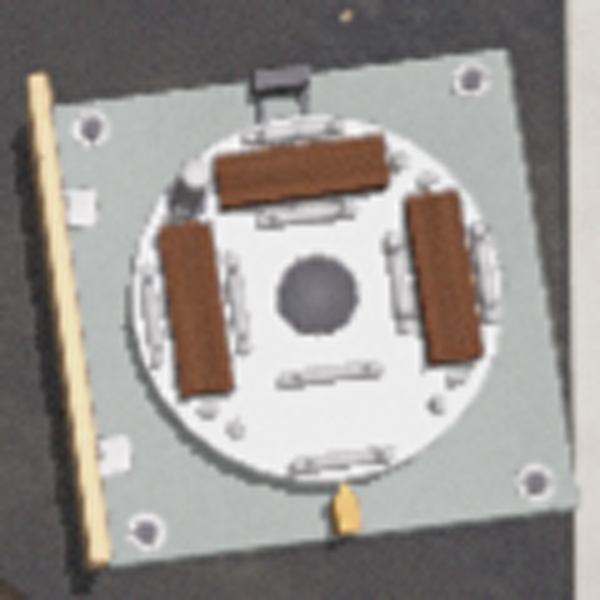

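The plate has indexed: the empty nest's stops at (330,374) and (343,461) now straddle the pointer line, with the post at (190,172). Next I check the blank under the gripper.

```bash
python3 - <<'E'
from h import *
def c(l): l=np.array(l,float); return (l+.5)/5-.5+[335,130]
n=world("top",c([(330,374),(343,461),(336.5,417.5)]),56);print(n,np.hypot(*(n[0]-n[1])[:2]))
a=np.radians(7.9);print("nest from axis",np.array([571,-126])-72*np.array([np.cos(a),np.sin(a)]))
# seated blank stop ends: direction
n=world("top",c([(282,380),(380,369)]),56);print(np.degrees(np.arctan2(*(n[0]-n[1])[[1,0]])))
p=cv2.imread("pics/s2.png");cv2.imwrite("pics/s2c.png",cv2.resize(p[230:350,190:320],(650,600),interpolation=cv2.INTER_CUBIC))
u=np.array([np.cos(np.radians(-39.1)),np.sin(np.radians(-39.1)),0]);v=np.array([-u[1],u[0],0]);C=np.array([489.4,366.6,20])
print((pix("scene",[C+50*i*u+16*j*v for i,j in((1,1),(1,-1),(-1,-1),(-1,1))])-[190,230]+.5)*5-.5)
E
```

```text
[[ 524.29792184 -131.56201641   56.        ]
 [ 474.31451799 -138.82249323   56.        ]
 [ 499.24330985 -135.20247167   56.        ]] 50.507971485555366
nest from axis [ 499.68331865 -135.89600731]
97.37815812411029
[[270.69221069 278.19812005]
 [347.13975059 265.67053415]
 [378.78546006 444.93163903]
 [293.48068912 460.98369729]]
```

View pics/s2c.png

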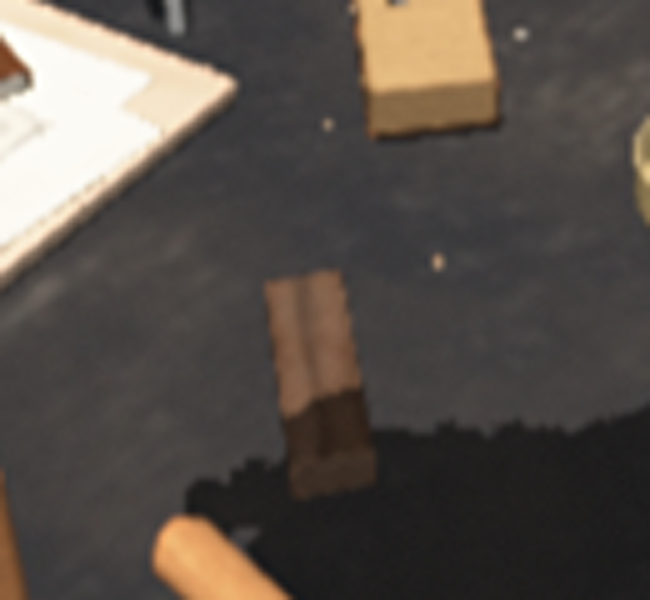

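Observed top corners (267,284), (340,271), (290,463) agree with prediction within about 1 px (2 mm). Descending to grasp.

```bash
python3 -m creep '{"slide":[[0,0.5,30],[0,0,35],[0,0,35],[0,0,35],[0,0,25],[0,0,14],[0,0,7],[0,0,0],[0,0,0]],"rotation":[[0,0,0],[0,0,0],[0,0,0],[0,0,0],[0,0,0],[0,0,0],[0,0,0],[0,0,0],[0,0,0]]}'
python3 -m creep '{"slide":[[0,0,0],[0,0,0],[0,0,0],[0,0,0],[0,0,0],[0,0,0],[0,0,0],[0,0,0]],"rotation":[[0,0,0],[0,0,0],[0,0,0],[0,0,0],[0,0,0],[0,0,0],[0,0,0],[0,0,0]]}' 1
python3 -m creep '{"slide":[[0,0,-5],[0,0,-20],[0,0,-35],[0,0,-40],[0,0,-40],[0,0,-40],[0,0,0],[0,0,0]],"rotation":[[0,0,0],[0,0,0],[0,0,0],[0,0,0],[0,0,0],[0,0,0],[0,0,0],[0,0,0]]}'
python3 - <<'E'
from h import *
t=totool([499.5,-135.5,183]);print(t,sense()["ee_pos"])
E
```

```text
t: 11.9
ee_pos: [489.7, 368.1, 4.5]
orientation: [0.334, 0.942, 0.001, 0.0]
force: [0.0, 0.8, 0.1]
gripper_width: 68.1
grip_force: 0.0
t: 12.7
ee_pos: [489.7, 367.9, 4.4]
orientation: [0.334, 0.942, 0.001, 0.001]
force: [0.4, -1.1, 6.6]
gripper_width: 30.1
grip_force: 60.9
t: 13.5
ee_pos: [489.5, 367.5, 184.3]
orientation: [0.334, 0.942, 0.001, 0.001]
force: [-0.2, -1.1, -0.5]
gripper_width: 30.7
grip_force: 60.1
[-324.76482901 -384.1837161     1.01134408] [489.4606847  367.45914138 184.28799916]
```

```bash
python3 -m creep '{"slide":[[-10,-12,0],[-20,-24,0],[-20,-24,0],[-20,-24,0],[-20,-24,0],[-20,-24,0],[-20,-24,0],[-20,-24,0],[-20,-24,0],[-20,-24,0],[-20,-24,0],[-20,-24,0],[-20,-24,0],[-20,-24,0],[-20,-24,0],[-20,-24,0],[-15,-12,0],[0,0,0],[0,0,0]],"rotation":[[0,0,0],[0,0,0],[0,0,0],[0,0,0],[0,0,0],[0,0,0],[0,0,0],[0,0,0],[0,0,0],[0,0,0],[0,0,0],[0,0,0],[0,0,0],[0,0,0],[0,0,0],[0,0,0],[0,0,0],[0,0,0],[0,0,0]]}'
python3 -m creep '{"slide":[[0,0,0],[0,0,0],[0,0,0],[0,0,0],[0,0,0],[0,0,0],[0,0,0],[0,0,0],[0,0,0]],"rotation":[[0,0,6],[0,0,7.4],[0,0,7.4],[0,0,7.4],[0,0,7.4],[0,0,7.3],[0,0,0],[0,0,0],[0,0,0]]}'
python3 - <<'E'
from h import *
s=sense();R=Ro.from_quat(s["orientation"]).as_matrix();t=totool([499.5,-135.5,110]);print(t,s["ee_pos"],s["gripper_width"],np.degrees(np.arctan2(R[1,1],R[0,1])),R[2])
E
```

```text
t: 15.4
ee_pos: [498.8, -135.2, 182.1]
orientation: [0.334, 0.942, 0.0, -0.001]
force: [0.0, 1.3, -0.8]
gripper_width: 30.6
grip_force: 60.1
t: 16.3
ee_pos: [499.5, -134.8, 183.1]
orientation: [0.654, 0.756, -0.0, -0.0]
force: [0.5, -0.3, 0.0]
gripper_width: 30.7
grip_force: 60.1
[-0.662746   -0.10096879 73.12104923] [ 499.52756108 -134.84480676  183.12118181] 30.694391333745646 8.277146754710301 [ 2.50891126e-04 -2.82104191e-04 -9.99999929e-01]
```

```bash
python3 -m creep '{"slide":[[-0.6,0,20],[0,0,30],[0,0,25],[0,0,0],[0,0,0],[0,0,0]],"rotation":[[0,0,0.4],[0,0,0],[0,0,0],[0,0,0],[0,0,0],[0,0,0]]}'
python3 - <<'E'
from h import *
s=sense();E=s["ee_pos"];R=Ro.from_quat(s["orientation"]).as_matrix();print(E,np.degrees(np.arctan2(R[1,1],R[0,1])))
o=[];P=[]
for n,(x,y) in(("scene",(285,130)),("top",(350,165))):
    p,d=capture(n);w,h=(130,100) if n=="scene" else (100,90)
    o.append(cv2.resize(p[y:y+75,x:x+100],(800,600),interpolation=cv2.INTER_CUBIC))
    cv2.imwrite(f"pics/{n}3.png",o[-1])
    # blank corners predicted: top face (z+15.6), bottom(z-4.4)
    for dz in(15.6,-4.4):
        X=[E+[0,0,dz]+R[:,0]*50*i+R[:,1]*16*j for i,j in((1,1),(1,-1),(-1,-1),(-1,1))]
        print(n,dz,((pix(n,X)-[x,y]+.5)*8-.5).round().tolist())
E
```

```text
t: 16.9
ee_pos: [500.7, -136.0, 109.6]
orientation: [0.658, 0.753, 0.001, 0.001]
force: [1.1, -1.0, -0.7]
gripper_width: 30.4
grip_force: 60.1
[ 500.6704579  -136.04162199  109.60625388] 7.693152394776729
scene 15.6 [[627.0, 349.0], [715.0, 371.0], [813.0, 265.0], [731.0, 246.0]]
scene -4.4 [[622.0, 401.0], [709.0, 423.0], [807.0, 315.0], [726.0, 295.0]]
top 15.6 [[297.0, 334.0], [309.0, 427.0], [602.0, 393.0], [589.0, 300.0]]
top -4.4 [[291.0, 341.0], [303.0, 432.0], [591.0, 399.0], [578.0, 307.0]]
```

View pics/scene3.png

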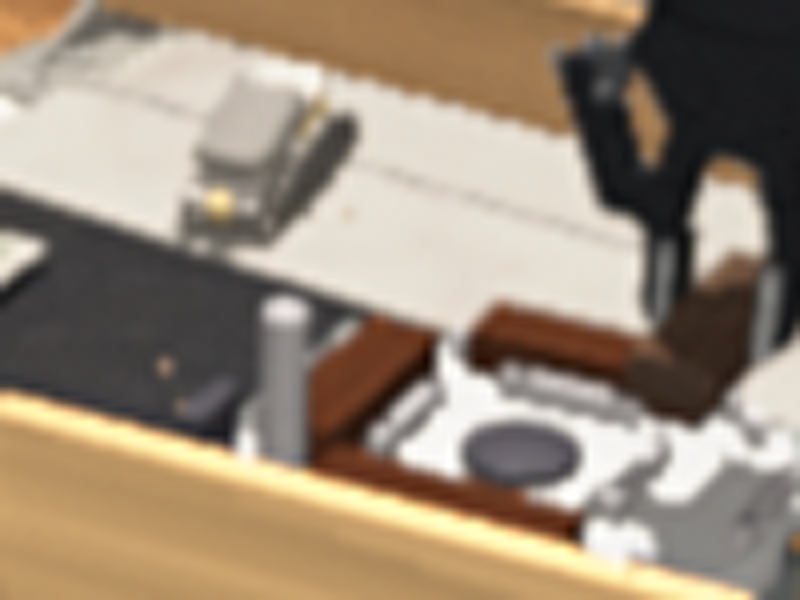

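View pics/top3.png

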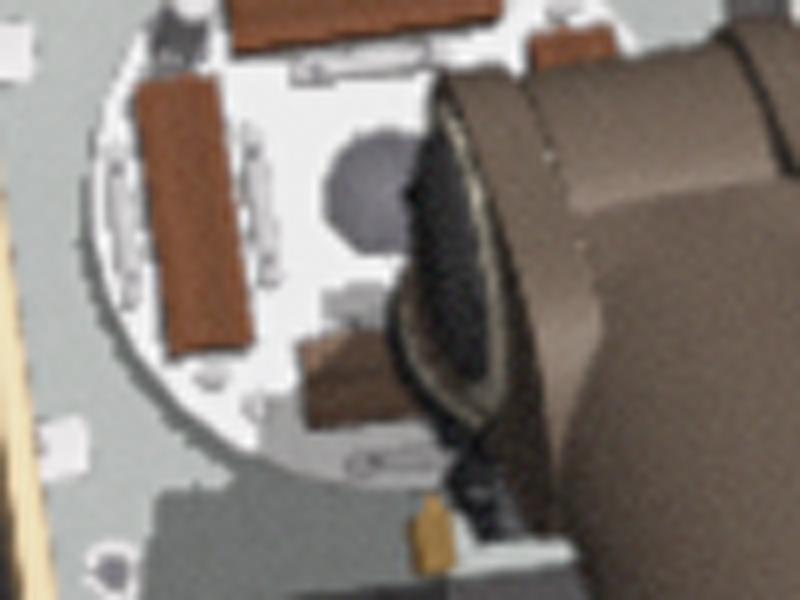

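The top view puts the blank's visible end at (300,342)–(313,428), about 1.5 mm toward -y of prediction, and it looks level in the scene view. Descend with a small correction.

```bash
python3 -m creep '{"slide":[[1.7,0,5],[0,0,8],[0,0,8],[0,0,8],[0,0,6],[0,0,4],[0,0,0],[0,0,0],[0,0,0]],"rotation":[[0,0,-0.1],[0,0,0],[0,0,0],[0,0,0],[0,0,0],[0,0,0],[0,0,0],[0,0,0],[0,0,0]]}'
python3 - <<'E'
from h import *
s=sense();E=s["ee_pos"];R=Ro.from_quat(s["orientation"]).as_matrix();print(E,np.degrees(np.arctan2(R[1,1],R[0,1])),R[2],totool([500.7,-134.3,70.4]))
o=[]
for n,(x,y) in(("scene",(340,150)),("top",(370,190))):
    p,d=capture(n);o.append(cv2.resize(p[y:y+60,x:x+40],(400,600),interpolation=cv2.INTER_CUBIC))
    for dz in(15.6,-4.4):
        X=[E+[0,0,dz]+R[:,0]*50*i+R[:,1]*16*j for i,j in((1,1),(1,-1),(-1,-1),(-1,1))]
        print(n,dz,((pix(n,X)-[x,y]+.5)*10-.5).round().tolist())
cv2.imwrite("pics/f4.png",cv2.hconcat(o))
E
```

```text
t: 17.9
ee_pos: [499.8, -134.4, 69.6]
orientation: [0.658, 0.753, 0.0, 0.0]
force: [-0.3, -0.1, 0.3]
gripper_width: 30.8
grip_force: 60.1
[ 499.75403112 -134.44849171   69.57951382] 7.754522327649152 [-2.42391415e-04  5.07560765e-04 -9.99999842e-01] [ 0.01929626  0.95777041 -0.82000486]
scene 15.6 [[222.0, 368.0], [329.0, 396.0], [451.0, 257.0], [350.0, 232.0]]
scene -4.4 [[217.0, 430.0], [322.0, 459.0], [444.0, 317.0], [344.0, 292.0]]
top 15.6 [[150.0, 188.0], [166.0, 300.0], [521.0, 258.0], [504.0, 146.0]]
top -4.4 [[143.0, 196.0], [158.0, 307.0], [508.0, 265.0], [492.0, 154.0]]
```

View pics/f4.png

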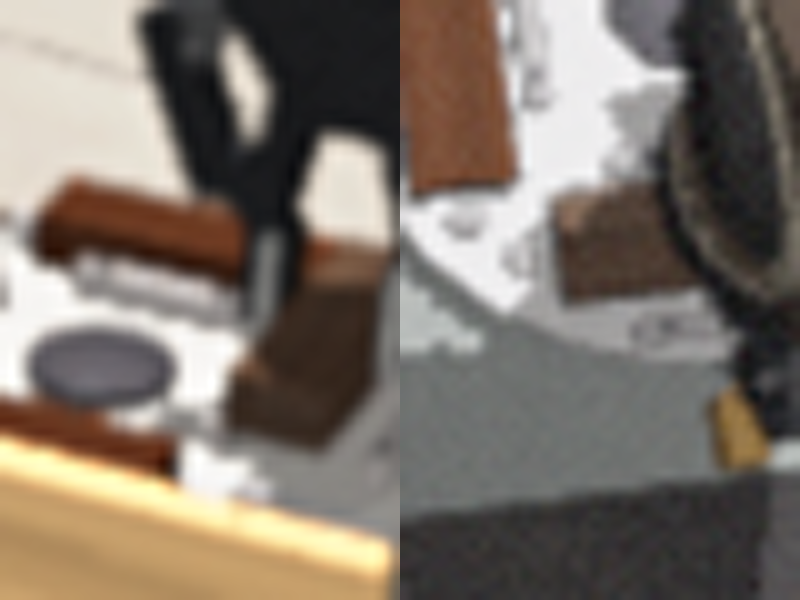

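The blank's end shows at (155,193)–(166,303) in the top crop, within about 1 mm of prediction. It is level, squared up and about 10 mm above the stops, with a steady grip.

```bash
python3 -c "
from station import *
print(sign_off())"
```

```text
the job is handed in; nothing more can be done
None
```

The plate is turned to its second index position with the empty nest at the pointer, and the blank is held level and square about 10 mm above its stops; I handed the job in at about 18 s.

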